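Index the funnel carriage over the sample jar

ROBOT

A 6-joint arm with a two-finger parallel gripper is mounted at the origin on the work surface. World frame = base frame: x ahead of the robot, y to its left, z up, the work surface at z = 0. Lengths are in m, angles in rad, forces in N, time in s.
With the tool pointing down it reaches from about 0.35 to 0.85 m from the base axis. Payload 8.1 kg.
Tool frame: the origin (TCP) lies at the very end of the fingers, on their centre line; the grasp point (between the pads) lies 19 mm behind it; z points along the fingers, y is the line along which they close (so a half turn about z gives the same grasp; the last joint's range is limited). The gripper opens to 93 mm and grips with 3 to 60 N. Pads are 15 mm wide; open, the fingers measure 128 mm over their backs; the gripper's body (75 mm by 188 mm) begins 65 mm behind the grasp point.
Start: joints at [1.047, 0.13, 1.488, -0, 1.523, -0.085], TCP at [0.255, 0.543, 0.219] pointing down, gripper open.
Joint ranges: [-2.96, 2.96], [-0.89, 2.26], [0.02, 2.5], [-1.34, 4.48], [0, 2.73], [-2.66, 2.66]. Speed limits (rad/s): [2.39, 2.39, 2.79, 3.14, 3.14, 3.14].

INTERFACE

Orientations are given as a rotation vector (axis times angle).
In Python, from plant import robot gives the robot as it stands. The module is installed in compiled form; this text tells all that it offers.
- The arm moves only by the tool play_rows, never from a script. Its argument "increments" is text: rows parted by semicolons, each of 5 numbers parted by spaces: the shift along the tool's x, y, z in mm, then the turn about the tool's z in degrees, then the closure, from -1 (fully open) to 1 (shut). In form: dx dy dz yaw claw; .... A call has 1 to 20 rows; each row is the pose to reach, as a shift and turn from the pose commanded when the call began, along the tool's axes at that moment; what a row does not reach only later rows make up. A row lasts 1/10 s, in which the tool goes at most 50 mm and 8.59 degrees, less where a joint would pass 70% of its speed; a pose out of reach is approached as far as the arm can. A call with a gripper value outside its range is refused whole. The fingers move at their own pace and stop on an object; "force" is the grip in N (left out, the last holds). Time passes only in rows, so rows that repeat a pose let the fingers close. It gives the time, the measured TCP pose, the force, the opening and the grip force at its end, in the units of the state.
- robot.read_state(): the state, without advancing time (a new reading comes with each control period).
- robot.read_camera(name): name is "side" or "top"; returns the picture (420x560x3 uint8, blue, green, red); there is no depth.
- robot.calibration(name): a dict with "vertical_fov" (degrees; the focal length in pixels is half the picture's height over the tangent of half this angle, whatever the lens; pixels are square), "cx", "cy" (the principal point, pixels), "rvec" (rotation vector, rad) and "tvec" (3), from world to camera coordinates, as OpenCV has them. Camera axes: x right, y down, z forward; pixel columns grow to the right and rows downward; lengths in m; the calibration is good to about 2 mm. A picture is of the moment at which its call begins. calibration takes no time and is no camera call.
- robot.close_job(): hands the job in; it is judged then, once.
Trained networks look in the newest picture that a camera, given by its name, has taken for a name from the list of things; names that differ only in an ending like _2 or _b are one class to them, and where a whole thing is asked for, a point or a joint stands for the part that bears it (a point fixed in the world has none). Each returns a list of dicts, best first, with "conf" (0 to 1); they miss things now and then, are a little off and sometimes report something else, mostly with a low value. They report only what shows in the picture. A call takes as long as a camera call. They do not tell look-alikes from the thing itself.
- robot.recognise(camera, query): "centre" ([x, y, z] in m, in world coordinates, good to about 4 mm: the middle of the surface that is visible of it).
- robot.regions_of(camera, query): "pixels" (420x560 bool, what is visible of it).
- robot.landmark_of(camera, query): "centre" ([x, y, z] in m, in world coordinates, good to about 4 mm: a listed point, or the origin of a listed thing).
The state is a dict: "t": time; "q": joint angles; "dq": joint speeds; "joint_torque": joint torques, N m; "tool_pos": TCP position; "orientation": TCP orientation; "force": force on the tool from outside, world axes, zero at the start; "wrist_torque": the same for the moment, N m; "opening": finger opening in m; "gripper_force": force on a finger pad.
Only numpy, scipy, OpenCV 4.12 (cv2) and the standard library are available. Lean on these libraries where they do the work, as an engineer would, in place of code of your own. Each camera call takes 0.05 s, during which the arm holds its last target. There are 200 camera calls.

TASK

Grip the lock knob on the funnel carriage, pull its pin clear, and slide the carriage one hole along the rail, to the side where the open amber sample jar stands, so that the funnel spout is over the jar's mouth. Let the pin go fully home in that hole and finish there still gripping the knob, pin engaged: do not let go at the end. Leave the jar and the other things standing where they are.

Things in the scene. Friction and masses are not known exactly. Their poses are not given: they have to be found in the camera images.
- stand: Fixed steel ring stand, turned up to 0.35 rad. Origin on the bench under the middle of its rail; y along the rail, x to the funnel side, z up. Feet 150 x 40 mm with posts at y = -168 and 168 mm carry a rail 32 mm wide, 330 mm long, top 160 mm above the bench, with lock holes in its top at y = -120, -60, 0, 60, 120 mm.
- carriage (a joint): Position (m) of the aluminium saddle (50 mm across the rail, 46 along) on the rail: starts at 0, the middle hole; positive to the stand's +y; holes every 0.06, ends at -0.13 and 0.13. About 2 N friction with the pin out; 1 mm play each way with it in. Its arm on the +x side holds a white funnel, rim 92 mm across, 182 mm above the bench, axis 100 mm from the rail's middle.
- plunger (a joint): Lift (m) of the spring-loaded lock pin on the carriage: 0 = fully home in a hole, stop at 0.018. The round-nosed 8 mm pin is 10 mm deep in the hole, so clear of the rail above 0.010. The spring presses down with 4.5 N when home, 7 N fully up; let go between holes, the pin rests on the rail at 0.010 and drops into the next hole it meets.
- knob: Black round plastic knob of the lock plunger, 28 mm across, 25 mm high, axis vertical, over the rail on the carriage. Origin at its centre, 212 mm above the bench with the pin home; rises with the pin, travels with the carriage. A bush 22 mm across stands under it on the saddle, whose flat top is 170 mm above the bench: room for fingers beside and below.
- funnel_tip (a point): Centre of the lower end of the funnel's spout (12 mm across), 88 mm above the bench. Travels with the carriage.
- jar: Open amber glass sample jar, round, 64 mm across, 70 mm high, loose on the bench beneath the funnel's path, by the hole next to the starting one on one side or the other (stand y about +60 or -60 mm). Origin: centre of its underside.
- jar_mouth (a point): Centre of the jar's open mouth (46 mm across inside), 70 mm above the bench.
- rack_block: Black plastic bottle rack block 56 x 56 x 55 mm with four round holes in its top, loose, at the other one of the two places beneath the funnel's path. Origin: centre of its underside. Bystander.
- guard_ring: Titanium guard ring lying flat, 80 mm across, 62 mm inside, 12 mm high, loose, on the robot's side of the rail. Origin: centre of its underside. Bystander.
- capped_bottle: Small closed amber bottle, 44 mm across, 85 mm high, loose, on the robot's side of the rail. Origin: centre of its underside. Bystander.
- beaker: Open steel beaker, 70 mm across, 85 mm high, loose, to the robot's left of the stand. Origin: centre of its underside. Bystander.
- brush: Cleaning brush lying on the bench to the robot's right of the stand. Bystander.
Things that resemble listed ones, but are neither listed nor needed, are in the scene too. Leave any pink or red look-alike of the jar alone.

How it is judged:
On the way, in this order (a step that is already met when the one before it is completed fails the run):
1. the gripped lock pin is pulled clear of its hole (value of joint plunger above 0.0105 m and contact force between the fingers and knob above 2 N), for 0.1 s.
2. the funnel spout is brought over the jar's mouth (horizontal distance between funnel_tip and jar_mouth below 0.014 m), for 0.1 s.
At the end, for the whole second after the job is handed in: The lock pin is home (within 2.5 mm of its lowest) in the hole next to the starting one (carriage within 3.5 mm of 60 mm from the start), the spout's end is within 14 mm of the axis of the upright jar's mouth, and the fingers still hold the knob with more than 5 N (value of joint plunger below 0.0025 m and (value of joint carriage between 0.0565 and 0.0635 m or value of joint carriage between -0.0635 and -0.0565 m) and horizontal distance between funnel_tip and jar_mouth below 0.014 m and contact force between the fingers and knob above 5 N and angle between jar's own z axis and vertical below 0.1 rad); the arm keeps its last pose, push and grip.
It fails at once if the jar is shifted more than 15 mm (distance of jar from where it was at the start of the episode above 0.015 m).
It fails at once if the rack block, guard ring, capped bottle, beaker or brush is shifted more than 25 mm (distance of any of rack_block, guard_ring, capped_bottle, beaker, brush from where it was at the start of the episode above 0.025 m).
It also fails if it takes over 32 s, if anything falls off the work surface, if the arm or the gripper's body presses on something with over 40 N, if the wrist force passes 120 N, or if a joint passes its speed limit or range.

## Working session

There is one attempt and no reset: what is moved stays moved. The work goes in short steps, Python scripts to look and compute and a tool call to move; the robot and the scene stay as the last step left them, time stands still between calls to the robot, and variables do not carry over. Pictures are saved under pics/ and viewed, at most 10 in all, crops included, and the job is handed in when it is done.

Besides the shell and the picture viewer there is one more tool, called as name(argument=value, ...), one argument or row to a line, values as JSON. play_rows: Moves the arm, as the interface text tells. Its arguments: {"type":"object","properties":{"increments":{"type":"string"},"force":{"type":"number"}},"required":["increments"]}

```bash
mkdir -p pics; python3 - <<'E'
from plant import robot
import cv2,numpy as np
for c in("top","side"):
    im=robot.read_camera(c); cv2.imwrite(f"pics/{c}0.png",im)
    for q in("knob","jar_mouth","funnel_tip","stand","jar","rack_block","capped_bottle","guard_ring","beaker"):
        for d in robot.landmark_of(c,q)[:3]: print(c,q,np.round(d["centre"],3),round(d["conf"],2))
s=robot.read_state();print(s["t"],s["tool_pos"],s["orientation"],s["opening"])
E
```

```text
top knob [ 0.465 -0.007  0.21 ] 0.39
top knob [0.378 0.106 0.003] 0.3
top jar_mouth [0.762 0.081 0.07 ] 0.79
top jar_mouth [0.571 0.037 0.07 ] 0.71
top jar_mouth [0.648 0.148 0.067] 0.66
top funnel_tip [ 0.562 -0.018  0.092] 0.91
top stand [ 0.466 -0.003 -0.005] 0.58
top stand [ 0.356 -0.063  0.   ] 0.37
top stand [ 0.465 -0.006  0.212] 0.34
top jar [0.651 0.143 0.002] 0.84
top jar [ 0.576  0.038 -0.   ] 0.73
top jar [ 0.758  0.082 -0.001] 0.71
top rack_block [ 0.554 -0.077  0.004] 0.54
top capped_bottle [0.378 0.105 0.001] 0.59
top guard_ring [ 0.356 -0.063  0.001] 0.43
top beaker [0.586 0.432 0.001] 0.83
side knob [ 0.464 -0.008  0.212] 0.63
side jar_mouth [0.571 0.036 0.067] 0.81
side jar_mouth [0.758 0.086 0.068] 0.66
side jar_mouth [ 0.714 -0.02   0.07 ] 0.64
side funnel_tip [ 0.561 -0.022  0.086] 0.71
side funnel_tip [0.584 0.429 0.001] 0.44
side jar [0.652 0.147 0.001] 0.9
side jar [ 0.706 -0.012 -0.003] 0.83
side jar [ 0.757  0.084 -0.003] 0.64
side rack_block [ 0.553 -0.076  0.003] 0.65
side capped_bottle [0.373 0.107 0.   ] 0.75
side guard_ring [ 0.356 -0.061  0.003] 0.55
side beaker [ 0.584  0.43  -0.001] 0.73
1.0 [0.25489426 0.54319389 0.21866876] [6.83697772e-01 3.06627292e+00 1.12749632e-04] 0.09320146618949204
```

View pics/top0.png

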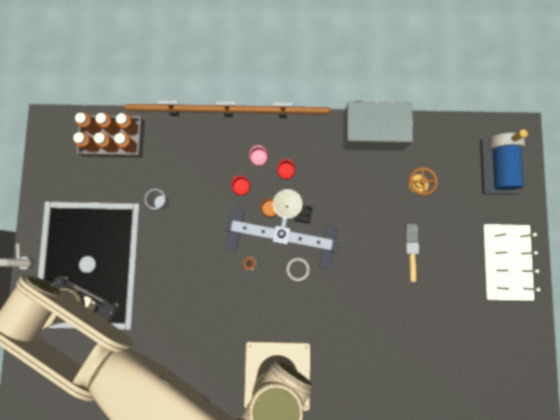

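View pics/side0.png

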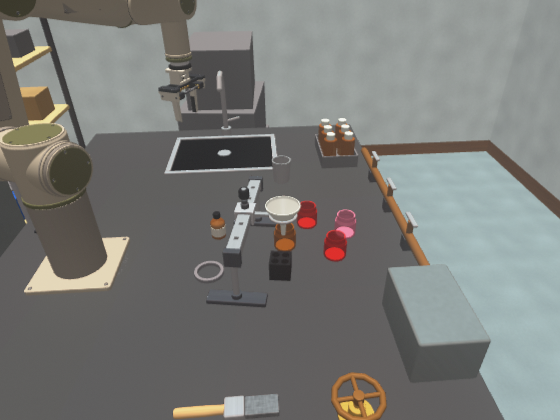

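The top view shows the knob at (281,234) and the funnel at (288,204). The open amber jar is at (270,208), left of and partly under the funnel, and the rack block is at (304,214).

Jar candidates in the top view:
- amber (270,208)
- red (241,186)
- red (286,170)
- pink (258,156)

Knob look-alike: the capped bottle at (249,263). I choose the amber jar, on the stand's +y side.

Next I check with a crop and refine the knob position and rail yaw.

```bash
cat > h.py <<'E'
from plant import robot
import cv2,numpy as np
def ray(c,uv,z):
    k=robot.calibration(c);f=210/np.tan(np.radians(k["vertical_fov"])/2)
    R=cv2.Rodrigues(np.array(k["rvec"],float))[0];t=np.array(k["tvec"],float).ravel()
    d=R.T@np.array([(uv[0]-k["cx"])/f,(uv[1]-k["cy"])/f,1]);o=-R.T@t
    return o+d*(z-o[2])/d[2]
E
python3 - <<'E'
from h import *
a=cv2.imread("pics/top0.png");b=cv2.imread("pics/side0.png")
x=cv2.resize(a[150:280,220:350],(400,400),interpolation=cv2.INTER_CUBIC);y=cv2.resize(b[170:300,195:325],(400,400),interpolation=cv2.INTER_CUBIC)
cv2.imwrite("pics/crop.png",np.hstack([x,y]))
k=robot.calibration("top");print(k)
for c in("top","side"):
  for i in range(2):
    robot.read_camera(c)
    for q in("knob","funnel_tip"):
      for d in robot.landmark_of(c,q)[:1]:print(c,q,np.round(d["centre"],4),round(d["conf"],2))
    for d in robot.regions_of(c,"knob")[:2]:
      v,u=np.nonzero(d["pixels"]);print("reg",u.mean(),v.mean(),len(u),np.round(ray(c,(u.mean(),v.mean()),.2245 if c=="top" else .212),4))
E
```

```text
{'vertical_fov': 51.05411239867138, 'cx': 276.21361522938093, 'cy': 207.2937522753497, 'rvec': array([ 2.16771795, -2.12336647,  0.13459294]), 'tvec': array([1.26603570e-03, 5.67358800e-01, 1.49959372e+00])}
top knob [ 0.4663 -0.0026  0.2148] 0.58
top funnel_tip [ 0.561  -0.0182  0.0907] 0.98
reg 281.45283018867923 233.56603773584905 53 [ 0.4613 -0.007   0.2245]
reg 411.72027972027973 247.09615384615384 572 [ 0.4284 -0.4018  0.2245]
top knob [ 0.4661 -0.0044  0.2114] 0.37
top funnel_tip [ 0.5617 -0.0178  0.094 ] 0.8
reg 281.1864406779661 233.4406779661017 59 [ 0.4617 -0.0062  0.2245]
side knob [ 0.4641 -0.0065  0.2138] 0.7
side funnel_tip [ 5.67e-01  3.84e-02 -5.00e-04] 0.73
reg 243.13888888888889 193.0462962962963 108 [ 0.4633 -0.0053  0.212 ]
side knob [ 0.4658 -0.0059  0.2121] 0.55
side funnel_tip [ 0.565  -0.0219  0.0868] 0.8
```

View pics/crop.png

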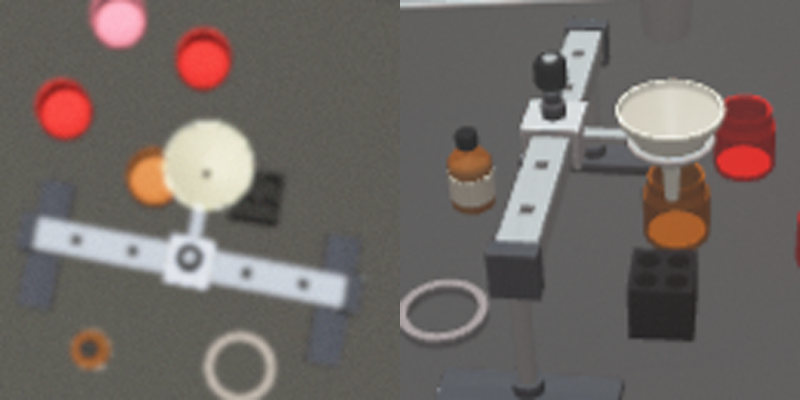

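The crop confirms it: the amber jar is at top crop (150,178), beside the funnel on the robot's left. The rail holes run from (76,240) to (303,284), and the reds and pink are farther off.

```bash
python3 - <<'E'
from h import *
from scipy.spatial.transform import Rotation as R
p=[ray("top",(220+a/3.077,150+b/3.077),.16) for a,b in((76,240),(132,250),(246,272),(303,284))]
print(np.round(p,4),np.mean(p,0)); d=p[0]-p[3]; th=np.degrees(np.arctan2(d[1],d[0])); print(np.linalg.norm(d),th)
s=robot.read_state();M=R.from_rotvec(s["orientation"]).as_matrix();print(M.round(3),s["t"],s["tool_pos"])
g=np.array([.464,-.0055,.190]);print(M.T@(g-s["tool_pos"])*1000, np.degrees(np.arctan2(M[1,1],M[0,1])))
E
```

```text
[[ 0.4817  0.1109  0.16  ]
 [ 0.4725  0.0524  0.16  ]
 [ 0.4521 -0.0663  0.16  ]
 [ 0.4409 -0.1254  0.16  ]] [ 0.46176848 -0.0070961   0.16      ]
0.23981052715596968 80.20183023729905
[[-0.905  0.425 -0.   ]
 [ 0.425  0.905 -0.   ]
 [ 0.    -0.    -1.   ]] 1.8 [0.25489797 0.54315121 0.21862559]
[-422.38961423 -407.8332228    28.64115045] 64.85851811303606
```

play_rows(
  increments="0 0 -60 0 -1; 0 0 -60 0 -1; -422 -409 -60 -15.3 -1; -422 -409 -60 -15.3 -1; -422 -409 -60 -15.3 -1; -422 -409 -60 -15.3 -1; -422 -409 -60 -15.3 -1; -422 -409 -60 -15.3 -1; -422 -409 -60 -15.3 -1; -422 -409 -60 -15.3 -1; -422 -409 -60 -15.3 -1; -422 -409 -60 -15.3 -1; -422 -409 -60 -15.3 -1; -422 -409 -60 -15.3 -1; -422 -409 -60 -15.3 -1; -422 -409 -60 -15.3 -1; -422 -409 -60 -15.3 -1; -422 -409 -60 -15.3 -1; -422 -409 -60 -15.3 -1; -422 -409 -60 -15.3 -1",
  force=30,
)

```text
t: 3.8
tool_pos: [0.4631, -0.0056, 0.2788]
orientation: [0.267, 3.13, 0.0]
force: [-0.5, 0.2, -0.7]
opening: 0.0927
gripper_force: 0.0
```

```bash
python3 - <<'E'
from h import *
im=robot.read_camera("side");cv2.imwrite("pics/s1.png",cv2.resize(im[100:260,150:360],(788,600),interpolation=cv2.INTER_CUBIC))
s=robot.read_state();print(s["t"],s["tool_pos"],s["orientation"],s["force"])
for d in robot.landmark_of("side","knob")[:2]:print(np.round(d["centre"],4),d["conf"])
E
```

```text
3.85 [ 0.46309587 -0.00574216  0.27873802] [2.67595161e-01 3.12991497e+00 4.98832912e-06] [ 0.18270722 -0.11231114  0.44201154]
[ 0.467  -0.0077  0.2133] 0.62
```

View pics/s1.png

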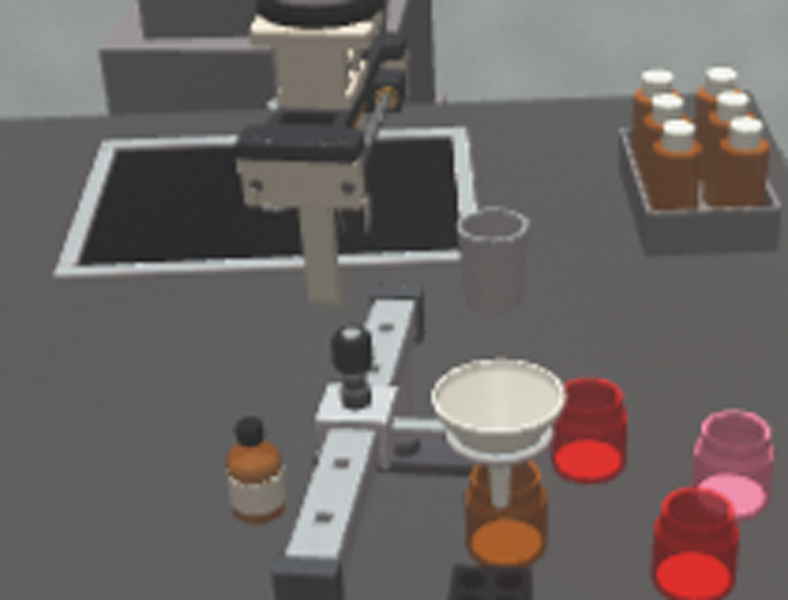

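The fingers straddle the knob: near fingertip at (323,303), knob at (352,350) in the crop. I descend and close.

play_rows(
  increments="-1 0 30 0 -1; -1 0 60 0 -1; -1 0 80 0 -1; -1 0 89 0 -1; -1 0 89 0 -1; -1 0 89 0 0; -1 0 89 0 1; -1 0 89 0 1; -1 0 89 0 1; -1 0 89 0 1; -1 0 89 0 1; -1 0 89 0 1",
  force=30,
)

```text
t: 5.1
tool_pos: [0.4641, -0.0065, 0.1897]
orientation: [-0.269, -3.13, 0.0]
force: [-0.1, -0.4, -0.5]
opening: 0.0414
gripper_force: 0.0
```

play_rows(
  increments="0 0 0 0 1; 0 0 0 0 1; 0 0 0 0 1; 0 0 0 0 1; 0 0 0 0 1; 0 0 0 0 1",
  force=35,
)

```text
t: 5.7
tool_pos: [0.4643, -0.0056, 0.1896]
orientation: [0.269, 3.13, 0.003]
force: [1.0, 5.0, -0.5]
opening: 0.0272
gripper_force: 35.0
```

play_rows(
  increments="0 0 -3 0 1; 0 0 -6 0 1; 0 0 -9 0 1; 0 0 -12 0 1; 0 0 -14 0 1; 0 0 -14 0 1; 0 0 -14 0 1; 0 0 -14 0 1",
)

```text
t: 6.5
tool_pos: [0.464, -0.0065, 0.2033]
orientation: [-0.27, -3.13, -0.0]
force: [2.8, 1.5, -7.0]
opening: 0.0273
gripper_force: 35.0
```

```bash
python3 - <<'E'
from h import *
im=robot.read_camera("side");cv2.imwrite("pics/s2.png",cv2.resize(im[140:240,195:326],(786,600),interpolation=cv2.INTER_CUBIC))
s=robot.read_state();print(s["t"],s["tool_pos"],s["force"],s["opening"])
for d in robot.landmark_of("side","knob")[:2]:print(np.round(d["centre"],4),d["conf"])
E
```

```text
6.55 [ 0.46403226 -0.00652626  0.20341652] [ 3.67787425  0.90047864 -7.86882475] 0.02692006959644405
[ 0.465  -0.0113  0.2259] 0.46
```

View pics/s2.png

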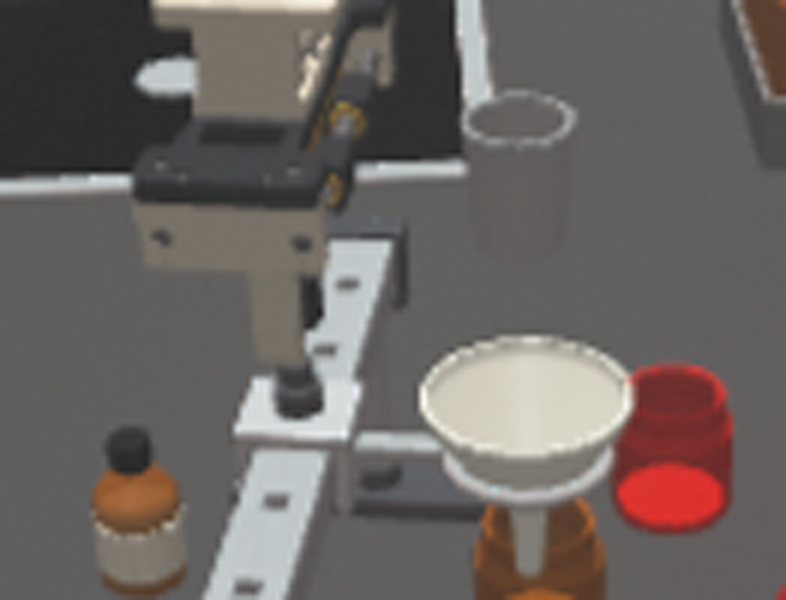

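The pin is lifted: knob z is 0.226 and the tool carries 7 N. I slide along tool +y.

play_rows(
  increments="0 3 0 0 1; 0 8 0 0 1; 0 14 0 0 1; 0 20 0 0 1; 0 26 0 0 1; 0 32 0 0 1; 0 38 0 0 1; 0 44 0 0 1; 0 50 0 0 1; 0 55 0 0 1; 0 58 0 0 1; 0 60 0 0 1; 0 60 0 0 1; 0 60 0 0 1; 0 60 0 0 1; 0 60 0 0 1",
)

```text
t: 8.2
tool_pos: [0.4743, 0.0528, 0.2037]
orientation: [-0.269, -3.13, -0.001]
force: [0.8, 2.3, -7.8]
opening: 0.0267
gripper_force: 35.0
```

```bash
python3 - <<'E'
from h import *
for c in("side","top"):
  robot.read_camera(c)
  for q in("knob","funnel_tip","jar_mouth"):
    for d in robot.landmark_of(c,q)[:2]:print(c,q,np.round(d["centre"],4),d["conf"])
s=robot.read_state();print(s["t"],s["tool_pos"],s["force"],s["opening"])
E
```

```text
side knob [0.475  0.0488 0.2271] 0.53
side funnel_tip [0.5709 0.0339 0.0886] 0.7
side jar_mouth [0.6515 0.1405 0.069 ] 0.91
side jar_mouth [0.7565 0.0878 0.066 ] 0.87
top jar_mouth [0.7608 0.0838 0.071 ] 0.85
top jar_mouth [0.6459 0.147  0.0688] 0.68
8.6 [0.47432963 0.05260344 0.20360785] [ 0.83895852  1.79868638 -9.09701978] 0.02693782200709002
```

play_rows(
  increments="0 0 3 0 1; 0 0 6 0 1; 0 0 8 0 1; 0 0 10 0 1; 0 0 12 0 1; 0 0 14 0 1; 0 0 14 0 1; 0 0 14 0 1; 0 0 14 0 1; 0 0 14 0 1",
)

```text
t: 9.6
tool_pos: [0.4746, 0.0534, 0.1897]
orientation: [0.269, 3.13, 0.002]
force: [0.0, 6.3, -5.5]
opening: 0.027
gripper_force: 35.0
```

```bash
python3 - <<'E'
from h import *
for c in("side",):
  im=robot.read_camera(c);cv2.imwrite("pics/s3.png",cv2.resize(im[140:240,195:326],(786,600),interpolation=cv2.INTER_CUBIC))
  for q in("knob","funnel_tip","jar_mouth"):
    for d in robot.landmark_of(c,q)[:3]:print(c,q,np.round(d["centre"],4),d["conf"])
s=robot.read_state();print(s["t"],s["tool_pos"],s["force"],s["opening"])
E
```

```text
side knob [0.4742 0.0458 0.2144] 0.59
side funnel_tip [0.571  0.0344 0.0887] 0.9
side jar_mouth [0.7563 0.0854 0.0689] 0.77
side jar_mouth [0.5713 0.0396 0.0656] 0.62
side jar_mouth [0.648  0.1462 0.0697] 0.62
9.8 [0.47458221 0.05342289 0.18973858] [-0.23605526  6.94360194 -4.97742186] 0.02713622239667958
```

View pics/s3.png

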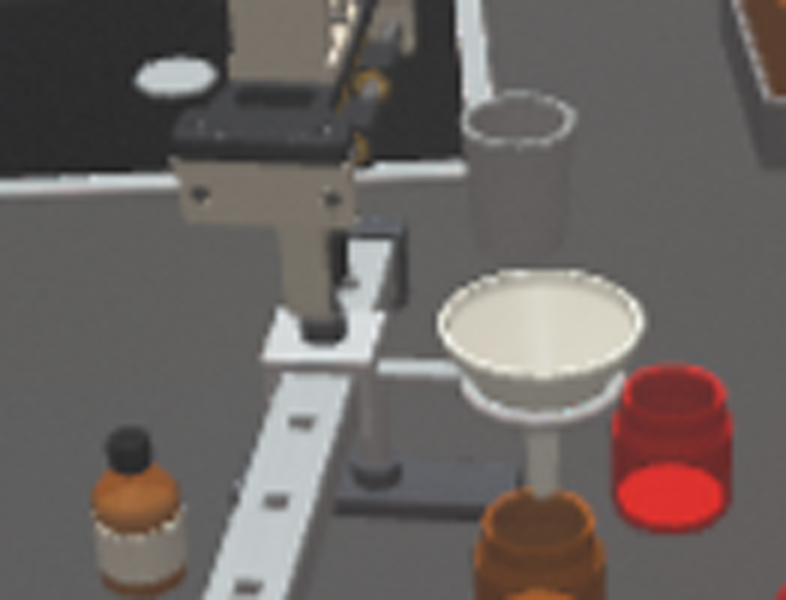

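The spout is over the amber jar at crop (540,495). The pin is in the hole, but the tool still carries the spring load, so I press gently until the force reverses.

play_rows(
  increments="0 0 0.5 0 1; 0 0 1 0 1; 0 0 1 0 1; 0 0 1 0 1; 0 0 1 0 1",
)

```text
t: 10.3
tool_pos: [0.4747, 0.0535, 0.1896]
orientation: [0.268, 3.129, 0.002]
force: [-2.9, 6.7, -0.1]
opening: 0.0273
gripper_force: 35.0
```

play_rows(
  increments="0 0 0.5 0 1; 0 0 1 0 1; 0 0 1 0 1; 0 0 1 0 1; 0 0 1 0 1",
)

```text
t: 10.8
tool_pos: [0.4748, 0.0535, 0.1896]
orientation: [0.268, 3.129, 0.002]
force: [-7.0, 6.3, 7.5]
opening: 0.0268
gripper_force: 35.0
```

```bash
python3 - <<'E'
from h import *
a=[]
for c in("side","side","side","top","top"):
  robot.read_camera(c)
  for q in("knob","funnel_tip","jar_mouth"):
    for d in robot.landmark_of(c,q)[:4]:
      if q!="jar_mouth" or d["centre"][0]<.6: print(c,q,np.round(d["centre"],4),round(d["conf"],2))
s=robot.read_state();print(s["t"],s["tool_pos"],s["force"],s["gripper_force"])
E
```

```text
side knob [ 0.4265 -0.4638  0.0008] 0.53
side knob [ 5.512e-01 -7.800e-02  5.000e-04] 0.42
side knob [0.4734 0.0502 0.2125] 0.35
side jar_mouth [0.5689 0.0375 0.0689] 0.6
side knob [0.4753 0.0488 0.2132] 0.55
side knob [ 0.4273 -0.4639  0.0018] 0.53
side funnel_tip [0.5751 0.0358 0.09  ] 0.76
side jar_mouth [0.5704 0.0397 0.0688] 0.82
side knob [0.4729 0.0519 0.2125] 0.37
side funnel_tip [ 0.5558 -0.0787  0.0009] 0.73
side funnel_tip [0.5705 0.0374 0.0876] 0.64
side jar_mouth [0.5687 0.0363 0.0677] 0.71
top funnel_tip [0.5858 0.4301 0.0014] 0.63
11.8 [0.47477642 0.0534581  0.18954614] [-5.92009683  5.99851084  6.43670024] 35.001462399959564
```

The pin is home: tool z is back at its grip height, there is a firm bottom stop, and the travel is 60.0 mm. The spout is within about 4 mm of the jar axis.

```bash
python3 -c "
from plant import robot
print(robot.close_job())"
```

```text
the job is handed in; nothing more can be done
None
```

The job is handed in: the carriage is one hole (60 mm) along toward the amber jar with the pin home, the spout measures within about 5 mm of the jar mouth's centre, and the knob is still gripped at 35 N; the hand-in gave no verdict.

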